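# Let a hardness tester's ram down past its ratchet pawl on to the test block

### The job

The ram of the hardness tester is held up by its ratchet. Wind the crank forward just enough to take the tooth off the pawl, throw the pawl right over on to its rest without wrenching it, then wind the crank back by feel until the indenter bears on the test block with about 10 N (never 20 N), and let go. Leave the block where it lies and the things beside the tester alone.

Things in the scene. Friction and masses are not known exactly. Their poses are not given: they have to be found in the camera images.
- stand: Small bench hardness tester, grey casting bolted to the bench: base 145x132x20 mm, column at the back, gear case up to 236 mm high. Origin: at bench level under the middle of the crank shaft, in the plane of the gear case's front face. x runs from the robot to the back, y to the left, z up. The crank shaft runs along x at z = 185 mm; all turning is described as seen from the front (from -x).
- crank (a joint): Angle of crank, shaft and 74 mm ratchet wheel, rad, 0 at start. Positive = clockwise seen from the front = forward, ram UP; negative = ram DOWN, 25 mm per rad; range -3 to 1.2. A drag of 0.5 N m (ram weight: 0.2 N m) holds it where it is left. 12 undercut teeth, one per 0.524 rad, trap the pawl's nose until wound 0.12 rad forward: 0.2 to 0.35 frees it well; the next tooth clicks in at 0.6.
- handle (a point): Middle of the crank's handle: a free-turning black sleeve, 20 mm thick and 46 mm long, axis along the stand's x, 60 mm from the shaft axis and 87 mm in front of the gear case. At the start it stands to the right of the shaft, 35 degrees above level. Needs about 12 N along its circle to wind forward, 5 N to wind back; 10 N of push at the indenter adds about 4 N.
- pawl (a joint): Angle of the pawl on its pivot (axis along the stand's x, 70 mm left of and 40 mm above the shaft), rad. About 0 = down in the teeth (start); positive = nose lifts and swings up and over to the left, anticlockwise seen from the front; 2.5 = lying on its rest pin. Its own weight keeps it down, and past about 1.6 it falls on to the rest by itself.
- knob (a point): Middle of the pawl's finger pin: a plain steel pin 12 mm thick, 30 mm long, axis along the stand's x, its root 16 mm in front of the gear case, this point 34 mm in front. It stands 34 mm from the pawl's pivot, straight to the right of it when the pawl is down (1 mm above pivot height), and swings over in that circle with the pawl.
- ram (a joint): Travel of the ram, m: 0 at the start, negative = down. Square 23 mm steel ram, 37 mm left of and 25 mm behind the stand's origin; at its lower end a 22 mm chuck with the indenter (ball, radius 4 mm). At the start the point is some 12 cm above the bench (give or take 3 mm) and 24 to 42 mm above the block. Rigidly geared to the crank: on the block, 0.5 mm more means some 10 to 20 N.
- test_block: Loose round steel hardness test block, 49 mm across, 24 mm high, on the flat anvil under the indenter. Origin: centre of its underside. The anvil's screw may stand at any height within 14 mm.
- weight: Bystander: brass knob weight 44 mm across, 36 mm high, loose on the bench to the right. Origin: centre of its underside.
- spare_block: Bystander: steel test block 50 mm across, 12 mm high, loose on the bench. Origin: centre of its underside.
- hex_nut: Bystander: dark steel hexagon nut 27 mm across, 12 mm high, loose on the bench. Origin: centre of its underside.
Mind the look-alikes: they are no part of the job. Leave any orange or purple look-alike of the test_block alone.

How it is judged:
By the outcome, as a careful person would: the job done as asked, in the order asked, and still so for the second after the job is handed in, with the robot touching nothing.
It also fails if it takes over 72 s, if anything falls off the work surface, if the arm or the gripper's body presses on something with over 40 N, if the wrist force passes 120 N, or if a joint passes its speed limit or range.

### The arm

A 6-joint arm with a two-finger parallel gripper is mounted at the origin on the work surface; the furniture and walls round the work are solid. World frame = base frame: x ahead of the robot, y to its left, z up, the work surface at z = 0. Lengths are in m, angles in rad, forces in N, time in s.
With the tool pointing down it reaches from about 0.15 to 0.775 m from the base axis. Payload 6.1 kg.
Tool frame: the origin (TCP) lies between the finger pads; the fingertips stand 22 mm ahead of it and the grasp point (between the pads) lies 3 mm ahead of it; z points along the fingers, y is the line along which they close (so a half turn about z gives the same grasp; the last joint's range is limited). The gripper opens to 85 mm and grips with 20 to 120 N. Pads are 22 mm wide; open, the fingers measure 114 mm over their backs; the gripper's body (76 mm by 85 mm) begins 54 mm behind the grasp point. The pads swing forward as they close: fully open they stand 13 mm farther back than shut.
Start: joints at [0, 0.126, -0.04, 1.405, 0, 1.571], TCP at [0.525, -0, 0.253] pointing down, gripper open.
Joint ranges: [-2.72, 2.72], [-0.95, 1.95], [-1.27, 1.35], [-1.78, 2.02], [-1.46, 1.47], [-3.14, 3.14]. Speed limits (rad/s): [2.39, 2.39, 3.01, 3.14, 3.14, 3.14].

### API

Orientations are given as a unit quaternion [x, y, z, w].
In Python, from station import r, optics gives the robot as it stands. The module is installed in compiled form; this text tells all that it offers.
- The arm moves only by the shell command python3 -m pendant 'ROWS'. ROWS is JSON, a list that holds one entry, the list of rows, each a list of 5 numbers: the shift along the tool's x, y, z in m, then the turn about the tool's z in degrees, then the opening, from 0 (shut) to 1 (fully open). In form: [[[x, y, z, roll, jaw], ...]]. A call has exactly 8 rows; each row shifts and turns the commanded pose from where the row before left it, along the tool's axes as they then stand; what a row does not reach is not made up. A row lasts 1/12 s, in which the tool goes at most 41.7 mm and 7.16 degrees, less where a joint would pass 70% of its speed; a pose out of reach is approached as far as the arm can. A call is refused whole if a number of a shift passes 0.0417 or a number of a turn 7.16, either way. A call with a gripper value outside its range is refused whole. The fingers move at their own pace and stop on an object; the grip force is fixed at half the most. Time passes only in rows, so rows that do not move let the fingers close, or fill a call up. It gives the time, the measured TCP pose, the force, the opening and the grip force at its end, in the units of the state.
- r.get_obs(): the state, without advancing time (a new reading comes with each control period).
- optics.capture(name): name is "scene" or "side" or "wrist"; returns (picture, depth): 400x640x3 uint8, blue, green, red; 400x640 float32, m along the optical axis (not along the pixel's ray), 0 where there is no reading.
- optics.camera_params(name): a dict with "fx", "fy", "cx", "cy" (pixels), "position" and "rotation" of the camera in the world; the wrist camera has in their place "tool_from_camera" (4x4, takes a point from camera to tool coordinates, whose origin is the TCP and whose axes are the flange's). Camera axes: x right, y down, z forward; pixel columns grow to the right and rows downward; lengths in m; the calibration is good to about 2 mm. A picture is of the moment at which its call begins: read the wrist's pose just before it. camera_params takes no time and is no camera call.
- r.sign_off(): hands the job in; it is judged then, once.
Trained networks look in the newest picture that a camera, given by its name, has taken for a name from the list of things; names that differ only in an ending like _2 or _b are one class to them, and where a whole thing is asked for, a point or a joint stands for the part that bears it (a point fixed in the world has none). Each returns a list of dicts, best first, with "score" (0 to 1); they miss things now and then, are a little off and sometimes report something else, mostly with a low value. They report only what shows in the picture. A call takes as long as a camera call. They do not tell look-alikes from the thing itself.
- optics.recognise(camera, query): "centre" ([x, y, z] in m, in the coordinates of the camera as it stood for that picture, good to about 4 mm: the middle of the surface that is visible of it).
- optics.place_of(camera, query): "centre" ([x, y, z] in m, in the coordinates of the camera as it stood for that picture, good to about 4 mm: a listed point, or the origin of a listed thing).
The state is a dict: "t": time; "joint_positions": joint angles; "qd": joint speeds; "joint_torque": joint torques, N m; "position": TCP position; "ee_rot": TCP orientation; "force": force on the tool from outside, world axes, zero at the start; "ft_torque": the same for the moment, N m; "gripper_width": finger opening in m; "grasp_force": force on a finger pad.
Only numpy, scipy, OpenCV 4.12 (cv2) and the standard library are available. Lean on these libraries where they do the work, as an engineer would, in place of code of your own. Each camera call takes 0.05 s, during which the arm holds its last target. There are 200 camera calls.

## Working session

There is one attempt and no reset: what is moved stays moved. The work goes in short steps, Python scripts to look and compute and a shell command to move; the robot and the scene stay as the last step left them, time stands still between calls to the robot, and variables do not carry over. Pictures are saved under pics/ and viewed, at most 10 in all, crops included, and the job is handed in when it is done.

```bash
mkdir -p pics; cat > h.py <<'E'
from station import r, optics
import numpy as np, cv2
from scipy.spatial.transform import Rotation as R
def cam(n):
    p=optics.camera_params(n)
    if 'position' in p:
        rot=np.array(p['rotation']); rot=rot if rot.shape==(3,3) else R.from_quat(rot).as_matrix()
        return p,rot,np.array(p['position'])
    o=r.get_obs(); T=np.array(p['tool_from_camera']); Rt=R.from_quat(o['ee_rot']).as_matrix()
    return p,Rt@T[:3,:3],np.array(o['position'])+Rt@T[:3,3]
def px(n,u,v,d):
    p,Rm,t=cam(n); return Rm@np.array([(u-p['cx'])/p['fx']*d,(v-p['cy'])/p['fy']*d,d])+t
def proj(n,X):
    p,Rm,t=cam(n); c=Rm.T@(np.array(X)-t); return c[0]/c[2]*p['fx']+p['cx'],c[1]/c[2]*p['fy']+p['cy']
def place(n,q,f='place_of'):
    p,Rm,t=cam(n)
    return [(round(d['score'],2),np.round(Rm@np.array(d['centre'])+t,4).tolist()) for d in getattr(optics,f)(n,q)[:3]]
E
python3 - <<'E'
from h import *
o=r.get_obs(); print({k:np.round(v,3).tolist() for k,v in o.items()})
for n in ['scene','side']:
    im,d=optics.capture(n); cv2.imwrite(f'pics/{n}0.png',im); np.save(f'pics/{n}0.npy',d)
    p,Rm,t=cam(n); print(n,p['fx'],t.round(3),Rm[:,2].round(3))
    for q in ['stand','handle','knob','test_block','weight','spare_block','hex_nut']: print(q,place(n,q))
E
```

```text
{'t': 0.0, 'joint_positions': [0.0, 0.126, -0.041, 1.405, -0.0, 1.571], 'qd': [-0.002, -0.001, -0.001, 0.001, 0.0, 0.0], 'joint_torque': [-0.002, -43.592, 35.292, 0.017, -0.0, -0.0], 'position': [0.525, 0.0, 0.252], 'ee_rot': [0.707, 0.707, -0.001, -0.001], 'force': [-0.39, 0.57, -0.406], 'ft_torque': [-0.038, 0.017, 0.031], 'grasp_force': 0.0, 'gripper_width': 0.085}
scene 518.1625682190167 [-0.504 -0.717  0.781] [ 0.746  0.458 -0.483]
stand [(0.78, [0.5071, -0.0718, -0.0002])]
handle [(0.6, [0.4176, -0.1096, 0.2207])]
knob [(0.62, [0.477, -0.0331, 0.2275])]
test_block [(0.75, [0.5369, -0.0394, 0.0725]), (0.75, [0.4997, 0.0893, 0.0035]), (0.69, [0.5239, -0.2064, 0.0023])]
weight [(0.76, [0.4843, -0.3503, 0.0022])]
spare_block [(0.56, [0.4093, -0.3733, 0.0002])]
hex_nut [(0.66, [0.336, -0.3272, 0.0031])]
side 448.80909885561414 [0.263 0.748 0.594] [ 0.172 -0.879 -0.444]
stand [(0.83, [0.5102, -0.0732, -0.0026])]
handle [(0.77, [0.4179, -0.1139, 0.2206])]
knob [(0.46, [0.48, -0.0359, 0.2242])]
test_block [(0.94, [0.5003, 0.0851, 0.0009]), (0.87, [0.5378, -0.0368, 0.065]), (0.83, [0.5249, -0.2062, 0.006])]
weight [(0.6, [0.4865, -0.3602, -0.0019])]
spare_block [(0.64, [0.4097, -0.3736, 0.0039])]
hex_nut [(0.51, [0.3307, -0.3292, 0.0])]
```

View pics/scene0.png

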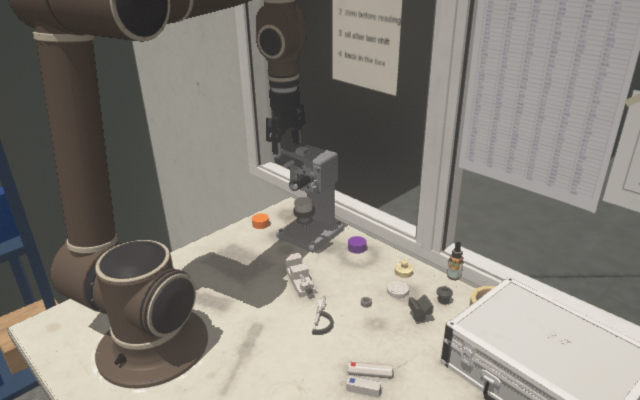

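View pics/side0.png

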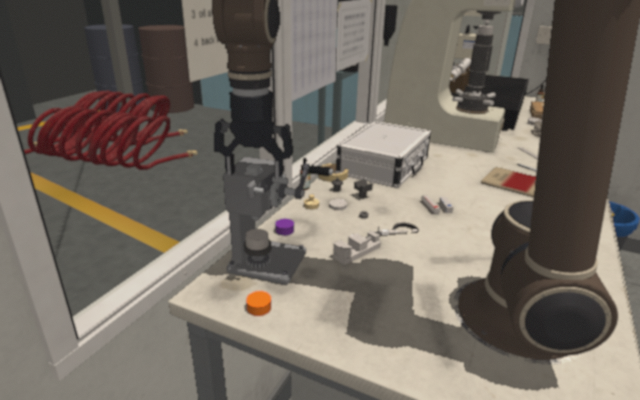

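Scene view: the grey tester is at about (310,190), with the grey block on the anvil at (303,207). The orange (260,221) and purple (357,244) discs are look-alikes, and so is the pale spare block at (398,289). I pick the grey block under the indenter. For the parts I turn, the only handle is the black sleeve at about (293,180), and the knob is on the case front. Next I fit the stand pose with yaw and look at a close crop.

```bash
cat > fit.py <<'E'
from h import *
from scipy.optimize import least_squares
c,s=np.cos(np.radians(35)),np.sin(np.radians(35))
L={'stand':(0,0,0),'handle':(-.087,-.06*c,.185+.06*s),'knob':(-.034,.036,.226),'test_block':(.025,.037,None)}
def fit(obs):
    def f(p):
        o=[]
        for q,X in obs:
            l=L[q]; w=[p[0]+l[0]*np.cos(p[2])-l[1]*np.sin(p[2]),p[1]+l[0]*np.sin(p[2])+l[1]*np.cos(p[2])]
            o+=[w[0]-X[0],w[1]-X[1]]
        return np.array(o)
    s=least_squares(f,[.51,-.07,0],loss='soft_l1',f_scale=.004); return s.x,f(s.x)
E
python3 - <<'E'
from fit import *
obs=[]
for n in ['scene','side','wrist','scene','side']:
    im,d=optics.capture(n)
    if n=='wrist': cv2.imwrite('pics/wrist0.png',im)
    for q in L:
        for sc,X in place(n,q):
            if q=='test_block' and X[2]<.04: continue
            if sc>.4: obs.append((q,X)); print(n,q,sc,X)
x,e=fit(obs); print(x.round(4),np.degrees(x[2]),(e*1000).round(1))
im=cv2.imread('pics/scene0.png')[120:260,230:390]; a=cv2.resize(im,None,fx=3.5,fy=3.5,interpolation=3)
cv2.imwrite('pics/crop.png',a)
E
```

```text
scene stand 0.87 [0.5075, -0.073, 0.0002]
scene handle 0.55 [0.4202, -0.1114, 0.2209]
scene test_block 0.82 [0.5362, -0.0377, 0.0712]
side stand 0.83 [0.5113, -0.0742, -0.0021]
side handle 0.78 [0.4174, -0.111, 0.2257]
side knob 0.68 [0.5109, -0.0772, -0.0016]
side knob 0.48 [0.4791, -0.0347, 0.223]
side test_block 0.7 [0.5417, -0.0369, 0.0665]
wrist stand 0.92 [0.5108, -0.0717, -0.002]
wrist handle 0.96 [0.4188, -0.1137, 0.22]
wrist knob 0.78 [0.4817, -0.0374, 0.2226]
wrist test_block 0.65 [0.5392, -0.0382, 0.0685]
scene stand 0.8 [0.5088, -0.0702, -0.0002]
scene handle 0.53 [0.4176, -0.1118, 0.2226]
scene knob 0.49 [0.4787, -0.0299, 0.2264]
scene knob 0.47 [0.4169, -0.109, 0.2175]
scene test_block 0.74 [0.5364, -0.0354, 0.0655]
side stand 0.76 [0.511, -0.0746, -0.0021]
side handle 0.64 [0.4195, -0.1122, 0.2204]
side knob 0.65 [0.4761, -0.0318, 0.2268]
side test_block 0.58 [0.5379, -0.0353, 0.0651]
[ 0.5098 -0.0723 -0.0938] -5.373849811797809 [  2.3   0.7  -1.6  -1.7   1.9  -0.1  -1.5   1.9   1.2  -2.1 -31.6  43.9
   0.2   1.4  -3.6  -0.9  -1.   -0.6  -0.2   0.6  -2.4   4.1  -1.1   0.4
   1.   -2.1   1.   -1.3   0.6  -3.4  62.4  75.7   1.7  -2.4  -1.2   2.3
  -0.9  -0.9   3.2  -1.5   0.2  -2.5]
```

View pics/crop.png

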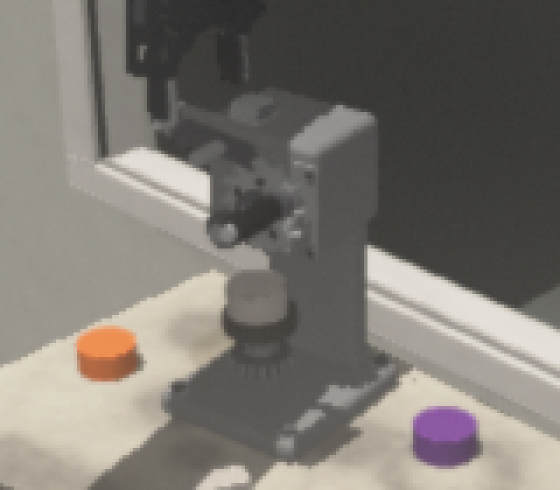

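View pics/wrist0.png

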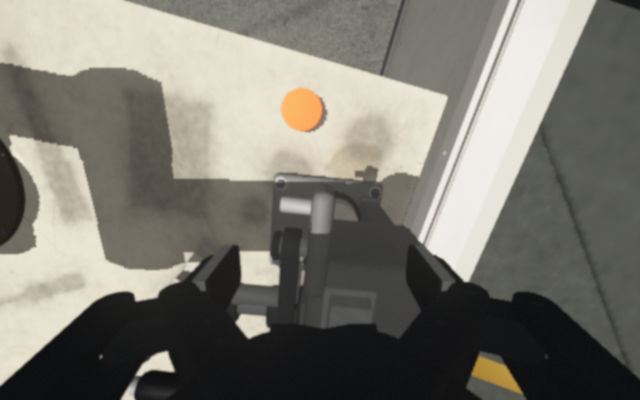

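The crop shows the tester's black sleeve, the steel finger pin on the case front and the grey block on the anvil, at about (255,300) in the crop. The wrist view shows the tester straight below with the gripper over it. The fit puts the stand at (0.510, -0.072) with a yaw of -5.4°. I go up, turn the jaws to close along the stand's y, then look from the front.

```bash
python3 -m pendant '[[[0,0,-0.04,0,1],[0,0,-0.03,0,1],[0,0,0,-7.05,1],[0,0,0,-7.05,1],[0,0,0,-7.05,1],[0,0,0,-7.05,1],[0,0,0,-7.05,1],[0,0,0,-7.05,1]]]'
python3 -m pendant '[[[0,0,0,-7.05,1],[0,0,0,-7.05,1],[0,0,0,-7.05,1],[0,0,0,-7.05,1],[0,0,0,-7.05,1],[0,0,0,-7.05,1],[0.04,-0.04,0,0,0.5],[0.04,-0.04,0,0,0.5]]]'
python3 - <<'E'
from h import *
o=r.get_obs(); print(o['t'],o['joint_positions'],R.from_quat(o['ee_rot']).as_matrix().round(3),o['position'],o['gripper_width'])
E
```

```text
t: 2.72
position: [0.525, -0.0, 0.3233]
ee_rot: [0.402, 0.916, 0.0, 0.0]
force: [0.3, 0.4, -0.2]
gripper_width: 0.0851
grasp_force: 0.0
t: 3.38
position: [0.4609, -0.0529, 0.322]
ee_rot: [0.045, 0.999, -0.0, -0.001]
force: [1.1, -1.4, 1.3]
gripper_width: 0.0635
grasp_force: 0.0
3.3833 [-1.14263013e-01  2.19306158e-02 -1.93074190e-03  1.54893515e+00
 -1.78899413e-04 -2.34818935e-02] [[-0.996  0.091 -0.002]
 [ 0.091  0.996  0.   ]
 [ 0.002 -0.    -1.   ]] [ 0.4609435  -0.05294846  0.32198048] 0.06346616722163496
```

```bash
python3 -m pendant '[[[0.035,-0.02,-0.01,0,0.5],[0.03,-0.02,0,0,0.5],[0,0,0,0,0.5],[0,0,0,0,0.5],[0,0,0,0,0.5],[0,0,0,0,0.5],[0,0,0,0,0.5],[0,0,0,0,0.5]]]'
python3 - <<'E'
from fit import *
obs=[]
for k in range(3):
    im,d=optics.capture('wrist')
    if k==0: cv2.imwrite('pics/wrist1.png',im); np.save('pics/wrist1.npy',d); print(cam('wrist'))
    for q in L:
        for sc,X in place('wrist',q)[:1]:
            if sc>.4 and not(q=='knob' and X[2]<.2) and not(q=='test_block' and X[2]<.04): obs.append((q,X)); print(q,sc,X)
x,e=fit(obs); print(x.round(4),np.degrees(x[2]),(e*1000).round(1)); o=r.get_obs(); print(o['t'],o['position'],o['force'])
E
```

```text
t: 4.05
position: [0.393, -0.0864, 0.3328]
ee_rot: [0.047, 0.999, 0.0, -0.001]
force: [0.4, 0.8, -0.1]
gripper_width: 0.0426
grasp_force: 0.0
({'fx': 276.5994294941368, 'fy': 276.5994294941368, 'cx': 323.1534704052822, 'cy': 203.0218719371338, 'tool_from_camera': array([[ 4.27828181e-04, -9.65844877e-01, -2.59120609e-01,
         6.58236261e-02],
       [ 9.99999514e-01,  1.82932162e-04,  9.69216162e-04,
        -3.54634904e-04],
       [-8.88710972e-04, -2.59120897e-01,  9.65844486e-01,
        -1.19723058e-01],
       [ 0.00000000e+00,  0.00000000e+00,  0.00000000e+00,
         1.00000000e+00]])}, array([[ 0.09261423,  0.96194362,  0.25707409],
       [ 0.99570152, -0.08974492, -0.02289835],
       [ 0.00104417,  0.25808977, -0.96612038]]), array([ 0.32747214, -0.08073207,  0.45262356]))
stand 0.7 [0.5109, -0.0727, -0.0057]
handle 0.81 [0.4169, -0.1119, 0.2169]
stand 0.77 [0.5087, -0.0716, -0.0003]
handle 0.76 [0.4181, -0.1137, 0.219]
stand 0.76 [0.5073, -0.0728, -0.0027]
[ 0.5089 -0.0724 -0.0979] -5.610881242517446 [-2.   0.3  0.6 -0.9  0.2 -0.8 -0.6  0.9  1.6  0.4]
4.8 [ 0.39228077 -0.08683208  0.33333071] [-0.08181234  0.52483613  0.09591787]
```

View pics/wrist1.png

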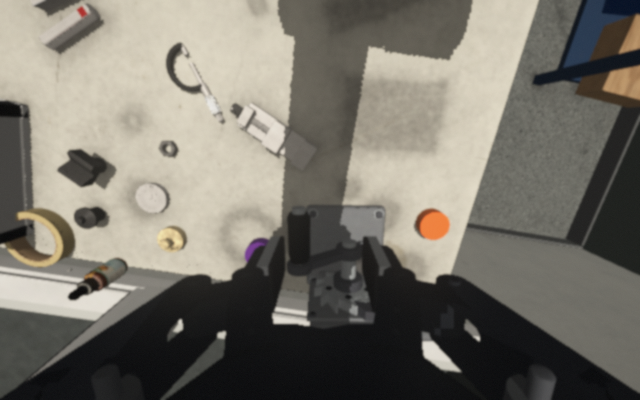

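The sleeve stands at about (300,235), with the finger pin and pawl at about (348,272) between the fingertips. I refine both from the depth image.

```bash
python3 - <<'E'
from h import *
d=np.load('pics/wrist1.npy'); v,u=np.mgrid[0:400,0:640]
P=np.stack(px('wrist',u.ravel(),v.ravel(),d.ravel()) if 0 else [],0) if 0 else None
p,Rm,t=cam('wrist')
C=np.stack([(u-p['cx'])/p['fx']*d,(v-p['cy'])/p['fy']*d,d],-1).reshape(-1,3); W=(C@Rm.T+t).reshape(400,640,3)
a=-.0958; S=np.array([.5093,-.0724]); c,s=np.cos(a),np.sin(a)
l=np.stack([(W[...,0]-S[0])*c+(W[...,1]-S[1])*s,-(W[...,0]-S[0])*s+(W[...,1]-S[1])*c,W[...,2]],-1)
def show(n,m): q=l[m]*1000; print(n,len(q),[np.percentile(q[:,i],[2,25,50,75,98]).round(0).tolist() for i in range(3)])
ok=(d>.05)&(v<330)
h=ok&(l[...,2]>.205)&(l[...,2]<.24)&(l[...,0]<-.055)&(l[...,0]>-.13)&(abs(l[...,1]+.049)<.025); show('sleeve',h)
k=ok&(l[...,2]>.21)&(l[...,2]<.245)&(l[...,0]>-.055)&(l[...,0]<-.018)&(l[...,1]>.0)&(l[...,1]<.08); show('knob',k)
for x0 in range(-120,-60,10):
    m=h&(abs(l[...,0]*1000-x0)<5); q=l[m]*1000
    if len(q): j=q[:,2].argmax(); print(x0,len(q),q[j].round(1),q[:,1].min().round(1),q[:,1].max().round(1))
print(proj('wrist',[.4186,-.1131,.219]))
E
```

```text
sleeve 1622 [[-114.0, -99.0, -82.0, -62.0, -56.0], [-57.0, -51.0, -46.0, -41.0, -28.0], [210.0, 224.0, 227.0, 228.0, 230.0]]Traceback (most recent call last):
  File "<stdin>", line 11, in <module>
  File "<stdin>", line 8, in show
    return _quantile_unchecked(
        a, q, axis, out, overwrite_input, method, keepdims, weights)
    return _ureduce(a,
                    func=_quantile_ureduce_func,
    ...<5 lines>...
                    overwrite_input=overwrite_input,
                    method=method)
    r = func(a, **kwargs)
    result = _quantile(arr,
                       quantiles=q,
    ...<2 lines>...
                       out=out,
                       weights=wgt)
    slices_having_nans = np.isnan(arr[-1, ...])
                                  ~~~^^^^^^^^^
IndexError: index -1 is out of bounds for axis 0 with size 0
```

```bash
python3 -m pendant '[[[-0.014,-0.0115,0.01,0,0.5],[-0.014,-0.0112,0.02,0,0.5],[0,0,0.025,0,0.5],[0,0,0.025,0,0.5],[0,0,0.02,0,0.5],[0,0,0.011,0,0.5],[0,0,0,0,0.5],[0,0,0,0,0.5]]]'
python3 - <<'E'
from fit import *
im,d=optics.capture('wrist'); cv2.imwrite('pics/wrist2.png',im[150:400])
print(place('wrist','handle'),proj('wrist',[.418,-.112,.219])); o=r.get_obs(); print(o['t'],o['position'],o['force'])
E
```

```text
t: 5.47
position: [0.4179, -0.112, 0.2226]
ee_rot: [0.047, 0.999, 0.0, -0.0]
force: [-0.6, 0.3, 0.6]
gripper_width: 0.0428
grasp_force: 0.0
[(0.83, [0.4205, -0.1153, 0.2205])] (np.float64(323.87686400437775), np.float64(264.83862510443305))
5.5667 [ 0.418677   -0.11220552  0.22376378] [ 0.6548667  -0.1084583  -0.04348076]
```

View pics/wrist2.png

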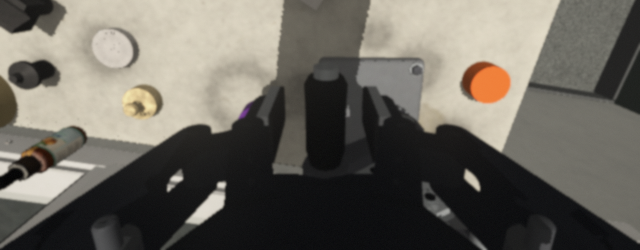

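The sleeve lies at column 325, centred between the fingertips (272 and 375). I close on it.

```bash
python3 -m pendant '[[[0,0,0,0,0.3],[0,0,0,0,0.2],[0,0,0,0,0.1],[0,0,0,0,0.1],[0,0,0,0,0.1],[0,0,0,0,0.1],[0,0,0,0,0.1],[0,0,0,0,0.1]]]'
```

```text
t: 6.23
position: [0.4187, -0.1115, 0.2234]
ee_rot: [0.047, 0.999, 0.001, 0.001]
force: [-0.4, 5.0, 6.4]
gripper_width: 0.018
grasp_force: 58.5
```

```bash
python3 -m pendant '[[[0,-0.0018,0.0027,0,0.1],[0,-0.0016,0.0028,0,0.1],[0,-0.0015,0.0029,0,0.1],[0,-0.0013,0.003,0,0.1],[0,-0.0012,0.003,0,0.1],[0,0,0,0,0.1],[0,0,0,0,0.1],[0,0,0,0,0.1]]]'
```

```text
t: 6.9
position: [0.4179, -0.1189, 0.209]
ee_rot: [0.047, 0.999, 0.001, 0.001]
force: [0.9, 5.8, 6.1]
gripper_width: 0.0181
grasp_force: 58.6
```

```bash
python3 -m pendant '[[[0,0,0,0,0.5],[0,0,0,0,0.5],[0,0,0,0,0.5],[0,0,0,0,0.5],[0,0,-0.02,0,0.5],[0,0,-0.03,0,0.5],[0,0,-0.035,0,0.45],[0,0,-0.035,0,0.45]]]'
python3 -m pendant '[[[0,0,-0.01,0,0.45],[0,0.02,0,0,0.45],[-0.01,0.02,0,0,0.45],[-0.01,0.02,0,0,0.45],[0,0,0,0,0.45],[0,0,0,0,0.45],[0,0,0,0,0.45],[0,0,0,0,0.45]]]'
python3 - <<'E'
from fit import *
im,d=optics.capture('wrist'); cv2.imwrite('pics/wrist3.png',im); np.save('pics/wrist3.npy',d)
for q in ['handle','knob','pawl','stand']: print(q,place('wrist',q))
for n in ['side','scene','side']:
    im2,_=optics.capture(n)
    for q in ['handle','knob']: print(n,q,place(n,q))
o=r.get_obs(); print(o['t'],o['position'],o['force'])
E
```

```text
t: 7.57
position: [0.4167, -0.1195, 0.3288]
ee_rot: [0.047, 0.999, -0.0, -0.001]
force: [0.8, -0.7, -0.3]
gripper_width: 0.0384
grasp_force: 0.0
t: 8.23
position: [0.4425, -0.0621, 0.3378]
ee_rot: [0.047, 0.999, -0.0, -0.0]
force: [0.2, 0.5, 0.5]
gripper_width: 0.0384
grasp_force: 0.0
handle [(0.82, [0.4189, -0.1205, 0.2035])]
knob [(0.93, [0.485, -0.0322, 0.2269]), (0.69, [0.5421, -0.0362, 0.0685])]Traceback (most recent call last):
  File "<stdin>", line 3, in <module>
  File "h.py", line 17, in place
    return [(round(d['score'],2),np.round(Rm@np.array(d['centre'])+t,4).tolist()) for d in getattr(optics,f)(n,q)[:3]]
                                                                                           ~~~~~~~~~~~~~~~~~^^^^^
ValueError: it knows: handle, hex_nut, knob, spare_block, stand, test_block, weight
```

View pics/wrist3.png

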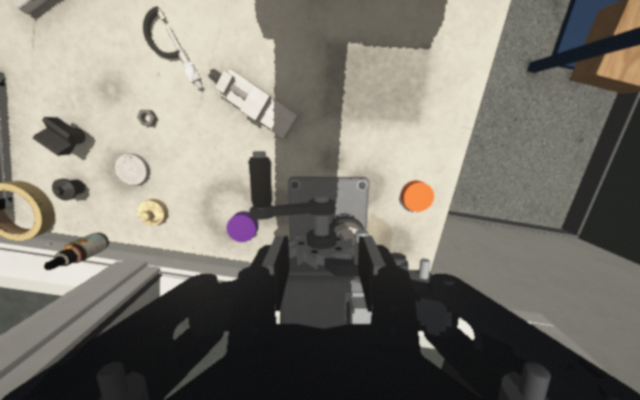

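The handle reads (0.419,-0.1205,0.2035), which matches about 0.27 rad forward, since z should be 0.205. Now I hover over the finger pin.

```bash
python3 -m pendant '[[[-0.016,0.016,0,0,0.32],[-0.016,0.0157,0,0,0.32],[0,0,0.02,0,0.32],[0,0,0.03,0,0.32],[0,0,0.02,0,0.32],[0,0,0,0,0.32],[0,0,0,0,0.32],[0,0,0,0,0.32]]]'
python3 - <<'E'
from fit import *
im,d=optics.capture('wrist'); cv2.imwrite('pics/wrist4.png',cv2.resize(im[200:360,220:420],None,fx=3,fy=3))
for i in range(2): print(place('wrist','knob'))
print(proj('wrist',[.479,-.0333,.226]))
for n in ['side','scene']:
    optics.capture(n); print(n,place(n,'knob'))
o=r.get_obs(); print(o['t'],o['position'],o['force'])
E
```

```text
t: 9.05
position: [0.478, -0.0333, 0.2693]
ee_rot: [0.047, 0.999, -0.0, 0.001]
force: [0.5, 0.2, -0.6]
gripper_width: 0.0274
grasp_force: 0.0
[(0.68, [0.4835, -0.0339, 0.2265])]
[(0.68, [0.4836, -0.0339, 0.2266])]
(np.float64(323.45484433178086), np.float64(237.45602321791247))
side [(0.67, [0.4776, -0.0311, 0.227])]
scene [(0.49, [0.4804, -0.0306, 0.2318])]
9.4 [ 0.47801211 -0.0330621   0.26856921] [ 0.39060455  0.1918092  -0.42633853]
```

View pics/wrist4.png

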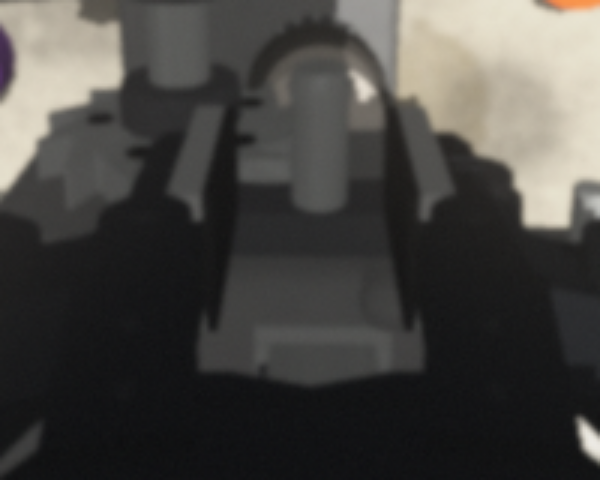

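The pin runs in the crop from (318,70) to (320,210), nearly centred between the fingers. Its middle lies about 4 mm deeper in x than I had it. I correct for that, go down and grip.

```bash
python3 -m pendant '[[[-0.004,0.001,0,0,0.32],[0,0,0.015,0,0.32],[0,0,0.015,0,0.32],[0,0,0.01,0,0.32],[0,0,0,0,0.32],[0,0,0,0,0.32],[0,0,0,0,0.32],[0,0,0,0,0.32]]]'
python3 -m pendant '[[[0,0,0,0,0.2],[0,0,0,0,0.15],[0,0,0,0,0.1],[0,0,0,0,0.08],[0,0,0,0,0.08],[0,0,0,0,0.08],[0,0,0,0,0.08],[0,0,0,0,0.08]]]'
```

```text
t: 10.07
position: [0.4823, -0.0324, 0.2288]
ee_rot: [0.047, 0.999, -0.0, 0.001]
force: [0.7, -0.1, -0.5]
gripper_width: 0.0275
grasp_force: 0.0
t: 10.73
position: [0.4822, -0.032, 0.2286]
ee_rot: [0.047, 0.999, 0.001, 0.001]
force: [0.8, 4.1, 5.5]
gripper_width: 0.0098
grasp_force: 58.7
```

```bash
python3 -m pendant '[[[0,0.0001,-0.0025,0,0.08],[0,0.0004,-0.0025,0,0.08],[0,0.0006,-0.0025,0,0.08],[0,0.0007,-0.0025,0,0.08],[0,0,0,0,0.08],[0,0,0,0,0.08],[0,0,0,0,0.08],[0,0,0,0,0.08]]]'
```

```text
t: 11.4
position: [0.4823, -0.0304, 0.2376]
ee_rot: [0.047, 0.999, 0.0, 0.0]
force: [4.5, 4.6, -0.9]
gripper_width: 0.0101
grasp_force: 58.6
```

```bash
python3 -m pendant '[[[0,0.0020,-0.0047,0,0.08],[0,0.0027,-0.0043,0,0.08],[0,0.0033,-0.0039,0,0.08],[0,0.0038,-0.0034,0,0.08],[0,0,0,0,0.08],[0,0,0,0,0.08],[0,0,0,0,0.08],[0,0,0,0,0.08]]]'
python3 - <<'E'
from h import *
for n in ['side','scene','wrist']:
    optics.capture(n); print(n,place(n,'knob'))
print(r.get_obs()['force'])
E
```

```text
t: 12.07
position: [0.4831, -0.0214, 0.254]
ee_rot: [0.048, 0.999, -0.003, 0.0]
force: [1.8, -7.8, -1.3]
gripper_width: 0.0101
grasp_force: 59.2
side [(0.66, [0.4767, -0.023, 0.2474])]
scene [(0.48, [0.4806, -0.0168, 0.2526])]
wrist [(0.87, [0.4835, -0.0246, 0.2461])]
[ 2.49012302 -7.39857051 -1.15358527]
```

```bash
python3 -m pendant '[[[0,0,0,0,0.2],[0,0,0,0,0.2],[0,0.0035,-0.002,0,0.2],[0,0.0035,-0.0015,0,0.2],[0,0.0035,-0.001,0,0.2],[0,0.0035,-0.0005,0,0.2],[0,0,0,0,0.2],[0,0,0,0,0.2]]]'
python3 - <<'E'
from h import *
for n in ['side','scene','wrist']:
    optics.capture(n); print(n,place(n,'knob'))
print(r.get_obs()['force'])
E
```

```text
t: 13.03
position: [0.4842, -0.0045, 0.2589]
ee_rot: [0.047, 0.999, 0.0, -0.0]
force: [-0.2, -0.2, 0.1]
gripper_width: 0.0169
grasp_force: 0.1
side [(0.44, [0.4799, -0.0053, 0.2565])]
scene [(0.44, [0.4823, -0.0043, 0.2621])]
wrist [(0.89, [0.4852, -0.0124, 0.2541])]
[-0.32382143 -0.0536682  -0.47733384]
```

```bash
python3 -m pendant '[[[0,0.0035,0,0,0.2],[0,0.0035,0,0,0.2],[0,0.0035,0,0,0.2],[0,0.0035,0,0,0.2],[0,0.0035,0.001,0,0.2],[0,0.0035,0.001,0,0.2],[0,0,0,0,0.2],[0,0,0,0,0.2]]]'
python3 - <<'E'
from h import *
for n in ['side','scene','wrist']:
    optics.capture(n); print(n,place(n,'knob'))
print(r.get_obs()['force'])
E
```

```text
t: 14.0
position: [0.4864, 0.0165, 0.2571]
ee_rot: [0.047, 0.999, 0.0, -0.0]
force: [-0.3, 1.2, 0.7]
gripper_width: 0.0169
grasp_force: 0.5
side [(0.58, [0.4823, 0.0178, 0.2538])]
scene [(0.54, [0.4848, 0.0198, 0.2566])]
wrist [(0.58, [0.4853, 0.0167, 0.2539]), (0.45, [0.5067, -0.0742, -0.0031])]
[0.55593041 2.0906196  1.73511042]
```

```bash
python3 -m pendant '[[[0,0.003,0.001,0,0.2],[0,0.003,0.0015,0,0.2],[0,0.003,0.002,0,0.22],[0,0,0,0,0.3],[0,0,-0.008,0,0.32],[0,0,-0.012,0,0.32],[0,0,-0.02,0,0.32],[0,0,-0.04,0,0.32]]]'
python3 - <<'E'
from h import *
for n in ['side','scene','wrist']:
    im,d=optics.capture(n); print(n,place(n,'knob'))
    if n=='wrist': cv2.imwrite('pics/wrist5.png',im)
o=r.get_obs(); print(o['position'],o['force'])
a=2.5; print('expect',[.5095-.0339+.0945*(.070-.034*np.cos(a)), -.0723+.0032+.070-.034*np.cos(a),.225+.034*np.sin(a)])
E
```

```text
t: 14.97
position: [0.4858, 0.0248, 0.3306]
ee_rot: [0.047, 0.999, -0.0, -0.003]
force: [1.6, 0.0, 0.3]
gripper_width: 0.0275
grasp_force: 0.0
side [(0.48, [0.4848, 0.0293, 0.2457])]
scene []
wrist [(0.65, [0.4865, 0.0272, 0.2405])]
[0.48711898 0.02489271 0.33230338] [ 0.15271059 -0.61219159 -1.22684905]
expect [np.float64(0.4847890744367523), np.float64(0.028138882928595746), np.float64(0.24534805289953454)]
```

View pics/wrist5.png

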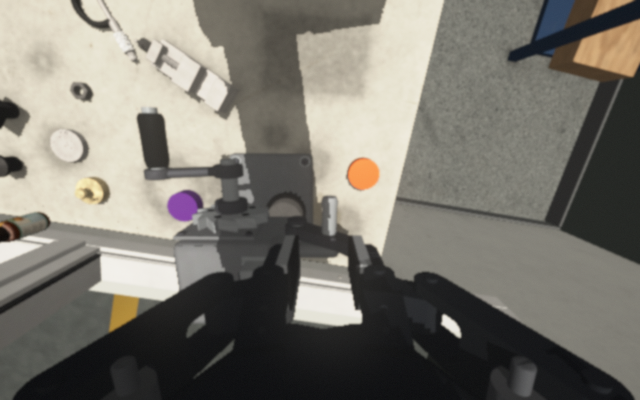

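The pawl lies on its rest: the knob is at (0.485,0.028,0.243), and 2.5 rad predicts (0.485,0.028,0.245). The crank is still forward, with its handle at about (150,140). Next I measure the block top and the indenter point to bound the approach, while moving back to the handle.

```bash
python3 -m pendant '[[[0.02,-0.035,0,0,0.5],[0.02,-0.035,0,0,0.5],[0.015,-0.04,0,0,0.5],[0,-0.034,0,0,0.5],[0,0,0,0,0.5],[0,0,0,0,0.5],[0,0,0,0,0.5],[0,0,0,0,0.5]]]'
python3 - <<'E'
from fit import *
a=-.0945; S=np.array([.5095,-.0723]); c,s=np.cos(a),np.sin(a); v,u=np.mgrid[0:400,0:640]
for n in ['scene','side']:
    im,d=optics.capture(n); p,Rm,t=cam(n)
    W=np.stack([(u-p['cx'])/p['fx']*d,(v-p['cy'])/p['fy']*d,d],-1)@Rm.T+t
    l=np.stack([(W[...,0]-S[0])*c+(W[...,1]-S[1])*s,-(W[...,0]-S[0])*s+(W[...,1]-S[1])*c,W[...,2]],-1)
    m=(d>.1)&(np.hypot(l[...,0]-.025,l[...,1]-.037)<.03)
    for z in range(50,190,4):
        k=m&(abs(l[...,2]*1000-z)<2); q=l[k]*1000
        if len(q)>1: print(n,z,len(q),'x',q[:,0].min().round(),q[:,0].max().round(),'y',q[:,1].min().round(),q[:,1].max().round())
    print(place(n,'handle'),place(n,'test_block'))
optics.capture('wrist'); print(place('wrist','handle'))
o=r.get_obs(); print(o['t'],o['position'])
E
```

```text
t: 15.93
position: [0.4194, -0.1115, 0.3321]
ee_rot: [0.047, 0.999, 0.0, -0.001]
force: [0.0, -0.2, 0.0]
gripper_width: 0.043
grasp_force: 0.0
scene 54 5 x 5.0 37.0 y 10.0 24.0
scene 58 15 x -3.0 30.0 y 9.0 42.0
scene 62 22 x -3.0 36.0 y 8.0 42.0
scene 66 35 x -4.0 48.0 y 8.0 51.0
scene 70 42 x -5.0 53.0 y 9.0 61.0
scene 74 24 x 0.0 29.0 y 15.0 53.0
scene 78 18 x -3.0 53.0 y 17.0 53.0
scene 82 26 x -2.0 30.0 y 16.0 53.0
scene 86 20 x -1.0 33.0 y 17.0 55.0
scene 90 55 x -2.0 55.0 y 14.0 60.0
scene 94 90 x -2.0 55.0 y 14.0 63.0
scene 106 2 x 53.0 54.0 y 31.0 45.0
scene 166 3 x 1.0 4.0 y 49.0 53.0
scene 170 2 x -0.0 0.0 y 52.0 52.0
scene 174 5 x -2.0 5.0 y 46.0 56.0
scene 178 3 x 0.0 3.0 y 46.0 51.0
scene 186 5 x -0.0 6.0 y 45.0 55.0
[(0.5, [0.4153, -0.1156, 0.207])] [(0.85, [0.5205, -0.2075, 0.0016]), (0.69, [0.499, 0.0923, 0.0007]), (0.68, [0.536, -0.0373, 0.0714])]
side 54 14 x -4.0 31.0 y 34.0 66.0
side 58 13 x -5.0 42.0 y 33.0 66.0
side 62 15 x -4.0 39.0 y 40.0 67.0
side 66 54 x -5.0 54.0 y 16.0 67.0
side 70 45 x -2.0 52.0 y 26.0 66.0
side 74 35 x -0.0 46.0 y 40.0 66.0
side 78 35 x 0.0 44.0 y 38.0 66.0
side 82 35 x -0.0 44.0 y 37.0 67.0
side 86 37 x 0.0 44.0 y 38.0 66.0
side 90 190 x -1.0 49.0 y 17.0 65.0
side 94 54 x 2.0 43.0 y 18.0 64.0
side 134 2 x 22.0 24.0 y 41.0 41.0
side 146 2 x 12.0 27.0 y 63.0 63.0
side 150 11 x -2.0 37.0 y 33.0 67.0
side 154 19 x -3.0 33.0 y 30.0 67.0
side 158 13 x -3.0 32.0 y 29.0 67.0
side 162 21 x -4.0 34.0 y 27.0 66.0
side 166 19 x -3.0 34.0 y 29.0 67.0
side 170 20 x -2.0 31.0 y 25.0 67.0
side 174 18 x -4.0 26.0 y 26.0 67.0
side 178 18 x -3.0 33.0 y 27.0 66.0
side 182 15 x -3.0 30.0 y 27.0 67.0
side 186 21 x -3.0 30.0 y 29.0 67.0
[(0.72, [0.4148, -0.1197, 0.2057])] [(0.86, [0.5028, 0.0877, -0.0006]), (0.59, [0.5375, -0.0362, 0.0648]), (0.51, [0.5246, -0.2109, -0.0019])]
[(0.79, [0.4136, -0.1203, 0.2066])]
16.3333 [ 0.41951254 -0.11189225  0.33267668]
```

```bash
python3 -m pendant '[[[0.0018,-0.0078,0.02,0,0.5],[0,0,0.035,0,0.5],[0,0,0.03,0,0.5],[0,0,0.025,0,0.5],[0,0,0.0137,0,0.5],[0,0,0,0,0.5],[0,0,0,0,0.5],[0,0,0,0,0.5]]]'
python3 -m pendant '[[[0,0,0,0,0.3],[0,0,0,0,0.2],[0,0,0,0,0.1],[0,0,0,0,0.1],[0,0,0,0,0.1],[0,0,0,0,0.1],[0,0,0,0,0.1],[0,0,0,0,0.1]]]'
```

```text
t: 17.0
position: [0.4174, -0.12, 0.2102]
ee_rot: [0.047, 0.999, -0.0, 0.001]
force: [-0.6, 0.9, 0.2]
gripper_width: 0.0429
grasp_force: 0.0
t: 17.67
position: [0.4177, -0.1189, 0.2104]
ee_rot: [0.047, 0.999, 0.001, 0.001]
force: [0.3, 5.2, 4.0]
gripper_width: 0.0179
grasp_force: 58.4
```

```bash
python3 -m pendant '[[[0,0.0016,-0.004,0,0.1],[0,0.0019,-0.0039,0,0.1],[0,0.0021,-0.0037,0,0.1],[0,0.0024,-0.0036,0,0.1],[0,0.0026,-0.0034,0,0.1],[0,0.0029,-0.0032,0,0.1],[0,0.0031,-0.003,0,0.1],[0,0.0033,-0.0027,0,0.1]]]'
```

```text
t: 18.33
position: [0.4194, -0.1006, 0.2368]
ee_rot: [0.047, 0.999, -0.001, 0.0]
force: [4.3, -3.0, -7.7]
gripper_width: 0.0181
grasp_force: 59.0
```

```bash
python3 -c "
from h import *
optics.capture('side'); print(place('side','handle')); o=r.get_obs(); print(o['position'],o['force'],o['t'])"
```

```text
[(0.43, [0.4176, -0.1023, 0.231]), (0.26, [0.4121, -0.3716, 0.0005])]
[ 0.41946463 -0.10013892  0.23710065] [ 3.48255472  0.27823241 -2.39195161] 18.4333
```

```bash
python3 -m pendant '[[[0,0.0035,-0.0025,0,0.1],[0,0.0036,-0.0022,0,0.1],[0,0.0038,-0.002,0,0.1],[0,0.004,-0.0017,0,0.1],[0,0.004,-0.0014,0,0.1],[0,0.0041,-0.0011,0,0.1],[0,0.0042,-0.0008,0,0.1],[0,0,0,0,0.1]]]'
python3 -c "
from h import *
optics.capture('side'); print(place('side','handle')); o=r.get_obs(); print(o['position'],o['force'],o['t'])"
```

```text
t: 19.1
position: [0.4221, -0.0738, 0.2494]
ee_rot: [0.047, 0.999, -0.001, 0.001]
force: [4.2, -4.0, 0.5]
gripper_width: 0.018
grasp_force: 59.9
[(0.67, [0.4201, -0.0754, 0.2463])]
[ 0.42204459 -0.07378508  0.24938116] [ 3.63307143 -4.10698566  1.73585711] 19.2
```

```bash
cat > chk.py <<'E'
from h import *
import sys
F=[r.get_obs()['force']]
for _ in range(2): optics.capture('side'); F.append(r.get_obs()['force'])
F=np.array(F); o=r.get_obs(); m=F.mean(0)
print('CHK t',round(o['t'],2),'F',m.round(2),'sd',F.std(0).round(2),'pos',np.round(o['position'],4)); sys.exit(m[1]<float(sys.argv[1]))
E
python3 -m pendant '[[[0,0.0006,-0.0001,0,0.1],[0,0.0006,-0.0001,0,0.1],[0,0.0006,-0.0001,0,0.1],[0,0.0006,-0.0001,0,0.1],[0,0.0006,-0.0001,0,0.1],[0,0.0006,0,0,0.1],[0,0.0006,0,0,0.1],[0,0.0006,0,0,0.1]]]' && python3 chk.py -6 && python3 -m pendant '[[[0,0.0004,0,0,0.1],[0,0.0004,0,0,0.1],[0,0.0004,0,0,0.1],[0,0.0004,0,0,0.1],[0,0.0004,0,0,0.1],[0,0.0004,0,0,0.1],[0,0.0004,0,0,0.1],[0,0.0004,0,0,0.1]]]' && python3 chk.py -6
```

```text
t: 19.87
position: [0.4225, -0.0696, 0.25]
ee_rot: [0.048, 0.999, -0.002, 0.001]
force: [2.8, -5.5, 3.4]
gripper_width: 0.0181
grasp_force: 60.1
CHK t 19.97 F [ 2.74 -5.85  2.85] sd [0.53 0.44 0.54] pos [ 0.4225 -0.0695  0.25  ]False
```

```bash
sed -i 's/sys.exit(m\[1\]<float(sys.argv\[1\]))/sys.exit(int(m[1]<float(sys.argv[1])))/' chk.py
python3 -m pendant '[[[0,0.0004,0,0,0.1],[0,0.0004,0,0,0.1],[0,0.0004,0,0,0.1],[0,0.0004,0,0,0.1],[0,0.0004,0,0,0.1],[0,0.0004,0,0,0.1],[0,0.0004,0,0,0.1],[0,0.0004,0,0,0.1]]]'; python3 chk.py -7
```

```text
t: 20.63
position: [0.4228, -0.0664, 0.2502]
ee_rot: [0.048, 0.999, -0.002, 0.002]
force: [2.0, -5.7, 5.0]
gripper_width: 0.0183
grasp_force: 60.2
CHK t 20.73 F [ 2.35 -5.62  4.89] sd [0.24 0.32 0.14] pos [ 0.4228 -0.0663  0.2503]
```

```bash
python3 -m pendant '[[[0,0.0004,-0.0005,0,0.1],[0,0.0004,0,0,0.1],[0,0.0004,0,0,0.1],[0,0.0004,0,0,0.1],[0,0.0004,0,0,0.1],[0,0.0004,0,0,0.1],[0,0,0,0,0.1],[0,0,0,0,0.1]]]' && python3 chk.py -7.2 && python3 -m pendant '[[[0,0.0002,0,0,0.1],[0,0.0002,0,0,0.1],[0,0.0002,0,0,0.1],[0,0.0002,0,0,0.1],[0,0,0,0,0.1],[0,0,0,0,0.1],[0,0,0,0,0.1],[0,0,0,0,0.1]]]' && python3 chk.py -7.2 && python3 -m pendant '[[[0,0.0002,0,0,0.1],[0,0.0002,0,0,0.1],[0,0.0002,0,0,0.1],[0,0.0002,0,0,0.1],[0,0,0,0,0.1],[0,0,0,0,0.1],[0,0,0,0,0.1],[0,0,0,0,0.1]]]' && python3 chk.py -7.2 && python3 -m pendant '[[[0,0.0002,0,0,0.1],[0,0.0002,0,0,0.1],[0,0.0002,0,0,0.1],[0,0.0002,0,0,0.1],[0,0,0,0,0.1],[0,0,0,0,0.1],[0,0,0,0,0.1],[0,0,0,0,0.1]]]' && python3 chk.py -7.2
```

```text
t: 21.4
position: [0.423, -0.0638, 0.2505]
ee_rot: [0.048, 0.999, -0.001, 0.001]
force: [4.2, -5.8, 2.9]
gripper_width: 0.0177
grasp_force: 60.1
CHK t 21.5 F [ 3.55 -5.6   2.2 ] sd [0.58 0.27 0.51] pos [ 0.423  -0.0639  0.2504]
t: 22.17
position: [0.4231, -0.0631, 0.2504]
ee_rot: [0.048, 0.999, -0.001, 0.001]
force: [2.8, -5.7, 2.5]
gripper_width: 0.0181
grasp_force: 60.1
CHK t 22.27 F [ 3.68 -5.07  2.6 ] sd [0.68 0.52 0.17] pos [ 0.4231 -0.0631  0.2505]
t: 22.93
position: [0.4232, -0.0623, 0.2505]
ee_rot: [0.048, 0.999, -0.001, 0.001]
force: [3.9, -4.1, 2.9]
gripper_width: 0.0178
grasp_force: 60.1
CHK t 23.03 F [ 3.71 -4.79  2.88] sd [0.29 0.6  0.19] pos [ 0.4232 -0.0623  0.2505]
t: 23.7
position: [0.4233, -0.0615, 0.2505]
ee_rot: [0.048, 0.999, -0.001, 0.001]
force: [3.3, -5.1, 1.8]
gripper_width: 0.0181
grasp_force: 60.1
CHK t 23.8 F [ 3.43 -4.83  2.33] sd [0.18 0.34 0.38] pos [ 0.4233 -0.0615  0.2505]
```

```bash
python3 -m pendant '[[[0,0.0002,0,0,0.1],[0,0.0002,0,0,0.1],[0,0.0002,0,0,0.1],[0,0.0002,0,0,0.1],[0,0,0,0,0.1],[0,0,0,0,0.1],[0,0,0,0,0.1],[0,0,0,0,0.1]]]' && python3 chk.py -6.6 && python3 -m pendant '[[[0,0.0002,0,0,0.1],[0,0.0002,0,0,0.1],[0,0.0002,0,0,0.1],[0,0.0002,0,0,0.1],[0,0,0,0,0.1],[0,0,0,0,0.1],[0,0,0,0,0.1],[0,0,0,0,0.1]]]' && python3 chk.py -6.6 && python3 -m pendant '[[[0,0.0002,0,0,0.1],[0,0.0002,0,0,0.1],[0,0.0002,0,0,0.1],[0,0.0002,0,0,0.1],[0,0,0,0,0.1],[0,0,0,0,0.1],[0,0,0,0,0.1],[0,0,0,0,0.1]]]' && python3 chk.py -6.6 && python3 -m pendant '[[[0,0.0002,0.0001,0,0.1],[0,0.0002,0,0,0.1],[0,0.0002,0,0,0.1],[0,0.0002,0,0,0.1],[0,0,0,0,0.1],[0,0,0,0,0.1],[0,0,0,0,0.1],[0,0,0,0,0.1]]]' && python3 chk.py -6.6 && python3 -m pendant '[[[0,0.0002,0.0001,0,0.1],[0,0.0002,0,0,0.1],[0,0.0002,0,0,0.1],[0,0.0002,0,0,0.1],[0,0,0,0,0.1],[0,0,0,0,0.1],[0,0,0,0,0.1],[0,0,0,0,0.1]]]' && python3 chk.py -6.6 && python3 -m pendant '[[[0,0.0002,0.0001,0,0.1],[0,0.0002,0,0,0.1],[0,0.0002,0,0,0.1],[0,0.0002,0,0,0.1],[0,0,0,0,0.1],[0,0,0,0,0.1],[0,0,0,0,0.1],[0,0,0,0,0.1]]]' && python3 chk.py -6.6
```

```text
t: 24.47
position: [0.4234, -0.0607, 0.2504]
ee_rot: [0.048, 0.999, -0.001, 0.001]
force: [2.5, -5.9, 3.1]
gripper_width: 0.0179
grasp_force: 60.1
CHK t 24.57 F [ 3.26 -5.41  2.92] sd [0.58 0.59 0.58] pos [ 0.4234 -0.0607  0.2504]
t: 25.23
position: [0.4235, -0.0599, 0.2505]
ee_rot: [0.048, 0.999, -0.001, 0.001]
force: [3.3, -5.4, 3.1]
gripper_width: 0.0182
grasp_force: 60.1
CHK t 25.33 F [ 3.47 -5.21  2.9 ] sd [0.34 0.21 0.2 ] pos [ 0.4235 -0.0599  0.2504]
t: 26.0
position: [0.4235, -0.059, 0.2504]
ee_rot: [0.048, 0.999, -0.001, 0.001]
force: [3.7, -5.6, 2.0]
gripper_width: 0.0184
grasp_force: 60.0
CHK t 26.1 F [ 3.95 -5.64  2.53] sd [0.19 0.28 0.46] pos [ 0.4235 -0.059   0.2504]
t: 26.77
position: [0.4236, -0.0582, 0.2504]
ee_rot: [0.048, 0.999, -0.001, 0.001]
force: [3.3, -4.6, 2.8]
gripper_width: 0.0182
grasp_force: 60.1
CHK t 26.87 F [ 3.6  -5.18  2.93] sd [0.36 0.42 0.23] pos [ 0.4236 -0.0583  0.2503]
t: 27.53
position: [0.4237, -0.0574, 0.2503]
ee_rot: [0.048, 0.999, -0.001, 0.002]
force: [3.8, -5.8, 3.4]
gripper_width: 0.0181
grasp_force: 60.1
CHK t 27.63 F [ 4.22 -5.21  3.31] sd [0.31 0.45 0.4 ] pos [ 0.4237 -0.0574  0.2503]
t: 28.3
position: [0.4238, -0.0566, 0.2502]
ee_rot: [0.048, 0.999, -0.001, 0.002]
force: [3.7, -4.7, 2.6]
gripper_width: 0.0178
grasp_force: 60.1
CHK t 28.4 F [ 3.83 -4.94  3.32] sd [0.23 0.18 0.54] pos [ 0.4238 -0.0566  0.2502]
```

```bash
python3 -m pendant '[[[0,0.0002,0.0001,0,0.1],[0,0.0002,0,0,0.1],[0,0.0002,0,0,0.1],[0,0.0002,0,0,0.1],[0,0,0,0,0.1],[0,0,0,0,0.1],[0,0,0,0,0.1],[0,0,0,0,0.1]]]' && python3 chk.py -6.3 && python3 -m pendant '[[[0,0.0002,0.0001,0,0.1],[0,0.0002,0,0,0.1],[0,0.0002,0,0,0.1],[0,0.0002,0,0,0.1],[0,0,0,0,0.1],[0,0,0,0,0.1],[0,0,0,0,0.1],[0,0,0,0,0.1]]]' && python3 chk.py -6.3 && python3 -m pendant '[[[0,0.0002,0.0001,0,0.1],[0,0.0002,0,0,0.1],[0,0.0002,0,0,0.1],[0,0.0002,0,0,0.1],[0,0,0,0,0.1],[0,0,0,0,0.1],[0,0,0,0,0.1],[0,0,0,0,0.1]]]' && python3 chk.py -6.3 && python3 -m pendant '[[[0,0.0002,0.0001,0,0.1],[0,0.0002,0,0,0.1],[0,0.0002,0,0,0.1],[0,0.0002,0,0,0.1],[0,0,0,0,0.1],[0,0,0,0,0.1],[0,0,0,0,0.1],[0,0,0,0,0.1]]]' && python3 chk.py -6.3 && python3 -m pendant '[[[0,0.0002,0.0001,0,0.1],[0,0.0002,0,0,0.1],[0,0.0002,0,0,0.1],[0,0.0002,0,0,0.1],[0,0,0,0,0.1],[0,0,0,0,0.1],[0,0,0,0,0.1],[0,0,0,0,0.1]]]' && python3 chk.py -6.3 && python3 -m pendant '[[[0,0.0002,0.0001,0,0.1],[0,0.0002,0,0,0.1],[0,0.0002,0.0001,0,0.1],[0,0.0002,0,0,0.1],[0,0,0,0,0.1],[0,0,0,0,0.1],[0,0,0,0,0.1],[0,0,0,0,0.1]]]' && python3 chk.py -6.3
```

```text
t: 29.07
position: [0.4238, -0.0558, 0.2501]
ee_rot: [0.048, 0.999, -0.001, 0.002]
force: [3.8, -5.7, 3.3]
gripper_width: 0.018
grasp_force: 60.1
CHK t 29.17 F [ 3.74 -5.05  3.41] sd [0.09 0.49 0.15] pos [ 0.4239 -0.0558  0.2501]
t: 29.83
position: [0.4239, -0.055, 0.25]
ee_rot: [0.048, 0.999, -0.001, 0.002]
force: [2.9, -5.5, 3.1]
gripper_width: 0.0181
grasp_force: 60.1
CHK t 29.93 F [ 2.91 -5.17  3.15] sd [0.14 0.68 0.15] pos [ 0.4239 -0.055   0.25  ]
t: 30.6
position: [0.424, -0.0542, 0.2499]
ee_rot: [0.048, 0.999, -0.001, 0.002]
force: [3.4, -4.9, 3.9]
gripper_width: 0.0182
grasp_force: 60.1
CHK t 30.7 F [ 3.36 -5.02  3.8 ] sd [0.21 0.07 0.11] pos [ 0.424  -0.0542  0.2499]
t: 31.37
position: [0.4241, -0.0534, 0.2498]
ee_rot: [0.048, 0.999, -0.001, 0.002]
force: [4.0, -4.2, 2.8]
gripper_width: 0.018
grasp_force: 60.1
CHK t 31.47 F [ 3.56 -4.45  3.17] sd [0.65 0.49 0.38] pos [ 0.4241 -0.0534  0.2498]
t: 32.13
position: [0.4242, -0.0526, 0.2497]
ee_rot: [0.048, 0.999, -0.001, 0.002]
force: [3.6, -4.3, 2.6]
gripper_width: 0.0178
grasp_force: 60.1
CHK t 32.23 F [ 3.49 -5.08  2.67] sd [0.42 0.59 0.5 ] pos [ 0.4242 -0.0526  0.2497]
t: 32.9
position: [0.4243, -0.0518, 0.2496]
ee_rot: [0.048, 0.999, -0.001, 0.002]
force: [3.3, -4.0, 3.0]
gripper_width: 0.0174
grasp_force: 60.1
CHK t 33.0 F [ 3.47 -4.34  3.46] sd [0.21 0.37 0.35] pos [ 0.4243 -0.0518  0.2495]
```

```bash
python3 -m pendant '[[[0,0.0002,0.0001,0,0.1],[0,0.0002,0,0,0.1],[0,0.0002,0,0,0.1],[0,0.0002,0,0,0.1],[0,0,0,0,0.1],[0,0,0,0,0.1],[0,0,0,0,0.1],[0,0,0,0,0.1]]]' && python3 chk.py -6 && python3 -m pendant '[[[0,0.0002,0.0001,0,0.1],[0,0.0002,0,0,0.1],[0,0.0002,0.0001,0,0.1],[0,0.0002,0,0,0.1],[0,0,0,0,0.1],[0,0,0,0,0.1],[0,0,0,0,0.1],[0,0,0,0,0.1]]]' && python3 chk.py -6 && python3 -m pendant '[[[0,0.0002,0.0001,0,0.1],[0,0.0002,0,0,0.1],[0,0.0002,0,0,0.1],[0,0.0002,0,0,0.1],[0,0,0,0,0.1],[0,0,0,0,0.1],[0,0,0,0,0.1],[0,0,0,0,0.1]]]' && python3 chk.py -6 && python3 -m pendant '[[[0,0.0002,0.0001,0,0.1],[0,0.0002,0,0,0.1],[0,0.0002,0.0001,0,0.1],[0,0.0002,0,0,0.1],[0,0,0,0,0.1],[0,0,0,0,0.1],[0,0,0,0,0.1],[0,0,0,0,0.1]]]' && python3 chk.py -6 && python3 -m pendant '[[[0,0.0002,0.0001,0,0.1],[0,0.0002,0,0,0.1],[0,0.0002,0.0001,0,0.1],[0,0.0002,0,0,0.1],[0,0,0,0,0.1],[0,0,0,0,0.1],[0,0,0,0,0.1],[0,0,0,0,0.1]]]' && python3 chk.py -6
```

```text
t: 33.67
position: [0.4244, -0.051, 0.2494]
ee_rot: [0.048, 0.999, -0.001, 0.002]
force: [2.5, -4.3, 2.1]
gripper_width: 0.0181
grasp_force: 60.1
CHK t 33.77 F [ 3.04 -4.93  2.35] sd [0.47 0.47 0.34] pos [ 0.4243 -0.051   0.2494]
t: 34.43
position: [0.4244, -0.0502, 0.2492]
ee_rot: [0.048, 0.999, -0.001, 0.002]
force: [3.8, -5.6, 3.3]
gripper_width: 0.0182
grasp_force: 60.1
CHK t 34.53 F [ 3.94 -5.01  3.64] sd [0.11 0.44 0.27] pos [ 0.4244 -0.0502  0.2492]
t: 35.2
position: [0.4245, -0.0494, 0.2491]
ee_rot: [0.048, 0.999, -0.001, 0.002]
force: [4.0, -5.0, 2.5]
gripper_width: 0.018
grasp_force: 60.1
CHK t 35.3 F [ 3.46 -4.64  3.29] sd [0.53 0.54 0.59] pos [ 0.4245 -0.0494  0.2491]
t: 35.97
position: [0.4246, -0.0486, 0.2489]
ee_rot: [0.048, 0.999, -0.001, 0.002]
force: [4.5, -5.6, 2.4]
gripper_width: 0.0185
grasp_force: 60.1
CHK t 36.07 F [ 3.86 -5.16  2.75] sd [0.5  0.32 0.3 ] pos [ 0.4246 -0.0486  0.2489]
t: 36.73
position: [0.4247, -0.0478, 0.2487]
ee_rot: [0.048, 0.999, -0.001, 0.002]
force: [3.7, -5.5, 4.2]
gripper_width: 0.0181
grasp_force: 60.1
CHK t 36.83 F [ 3.51 -5.03  3.3 ] sd [0.51 0.56 0.66] pos [ 0.4247 -0.0478  0.2487]
```

```bash
python3 - <<'E'
from h import *
a=-.0945; S=np.array([.5095,-.0723]); c,s=np.cos(a),np.sin(a); v,u=np.mgrid[0:400,0:640]
n='side'; im,d=optics.capture(n); p,Rm,t=cam(n)
for k in range(2):
    D=[np.load('pics/side0.npy'),d][k]
    W=np.stack([(u-p['cx'])/p['fx']*D,(v-p['cy'])/p['fy']*D,D],-1)@Rm.T+t
    l=np.stack([(W[...,0]-S[0])*c+(W[...,1]-S[1])*s,-(W[...,0]-S[0])*s+(W[...,1]-S[1])*c,W[...,2]],-1)*1000
    m=(D>.1)&(abs(l[...,0]-25)<16)&(abs(l[...,1]-37)<18)&(l[...,2]>96)&(l[...,2]<150)
    print(np.histogram(l[m][:,2],np.arange(96,152,4))[0])
    if k==0: print(proj(n,[.5344,-.0378,.092]))
x,y=map(int,proj(n,[.5344,-.0378,.11])); o=cv2.resize(np.hstack([cv2.imread('pics/side0.png')[y-45:y+45,x-35:x+35],im[y-45:y+45,x-35:x+35]]),None,fx=5,fy=5,interpolation=3)
cv2.imwrite('pics/ram.png',o)
E
```

```text
[0 0 0 0 0 0 1 3 6 9 6 0 0]
(np.float64(258.80409082656604), np.float64(233.59486222132026))
[ 5  3 17  8 21 26 23 23 22 19 17  1  0]
```

View pics/ram.png

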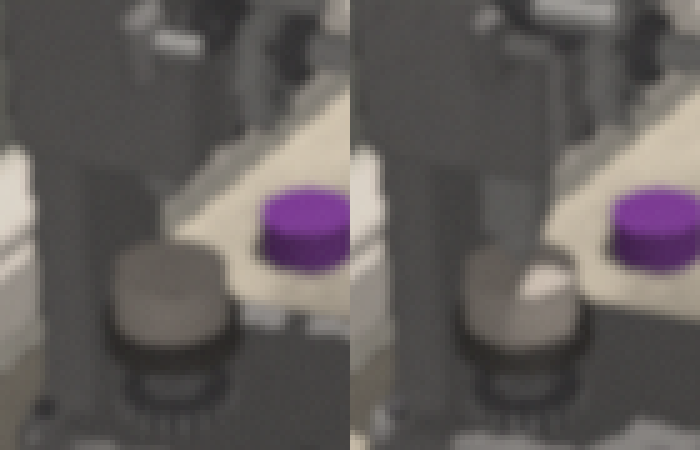

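The left half shows the ram at the start, hidden in the case. The right half shows the chuck now down just above the grey block, at crop (510,250), so contact is near. I go on by feel.

```bash
python3 -m pendant '[[[0,0.0002,0.0001,0,0.1],[0,0.0002,0,0,0.1],[0,0.0002,0,0,0.1],[0,0.0001,0,0,0.1],[0,0,0,0,0.1],[0,0,0,0,0.1],[0,0,0,0,0.1],[0,0,0,0,0.1]]]' && python3 chk.py -6 && python3 -m pendant '[[[0,0.0002,0.0001,0,0.1],[0,0.0002,0,0,0.1],[0,0.0002,0.0001,0,0.1],[0,0.0001,0,0,0.1],[0,0,0,0,0.1],[0,0,0,0,0.1],[0,0,0,0,0.1],[0,0,0,0,0.1]]]' && python3 chk.py -6 && python3 -m pendant '[[[0,0.0002,0.0001,0,0.1],[0,0.0002,0,0,0.1],[0,0.0002,0.0001,0,0.1],[0,0.0001,0,0,0.1],[0,0,0,0,0.1],[0,0,0,0,0.1],[0,0,0,0,0.1],[0,0,0,0,0.1]]]' && python3 chk.py -6 && python3 -m pendant '[[[0,0.0002,0.0001,0,0.1],[0,0.0002,0,0,0.1],[0,0.0002,0.0001,0,0.1],[0,0.0001,0,0,0.1],[0,0,0,0,0.1],[0,0,0,0,0.1],[0,0,0,0,0.1],[0,0,0,0,0.1]]]' && python3 chk.py -6
```

```text
t: 37.55
position: [0.4247, -0.0471, 0.2485]
ee_rot: [0.048, 0.999, -0.001, 0.002]
force: [4.0, -5.0, 2.9]
gripper_width: 0.0181
grasp_force: 60.1
CHK t 37.65 F [ 3.77 -4.96  2.84] sd [0.37 0.23 0.05] pos [ 0.4247 -0.0471  0.2486]
t: 38.32
position: [0.4248, -0.0464, 0.2483]
ee_rot: [0.048, 0.999, -0.001, 0.002]
force: [2.8, -4.8, 2.6]
gripper_width: 0.0183
grasp_force: 60.1
CHK t 38.42 F [ 2.87 -4.25  2.54] sd [0.56 0.39 0.3 ] pos [ 0.4248 -0.0464  0.2484]
t: 39.08
position: [0.4249, -0.0459, 0.2482]
ee_rot: [0.048, 0.999, -0.001, 0.002]
force: [3.8, -5.9, 2.9]
gripper_width: 0.018
grasp_force: 60.1
CHK t 39.18 F [ 3.51 -5.85  3.02] sd [0.18 0.28 0.19] pos [ 0.4248 -0.0459  0.2482]
t: 39.85
position: [0.4249, -0.0454, 0.2481]
ee_rot: [0.048, 0.999, -0.002, 0.002]
force: [3.5, -8.1, 4.0]
gripper_width: 0.0183
grasp_force: 60.1
CHK t 39.95 F [ 2.88 -7.23  3.77] sd [0.47 0.59 0.28] pos [ 0.4249 -0.0454  0.2481]
```

```bash
python3 -m pendant '[[[0,0.0002,0.0001,0,0.1],[0,0.0002,0,0,0.1],[0,0.0001,0,0,0.1],[0,0,0,0,0.1],[0,0,0,0,0.1],[0,0,0,0,0.1],[0,0,0,0,0.1],[0,0,0,0,0.1]]]' ; python3 chk.py -6; python3 chk.py -6
```

```text
t: 40.62
position: [0.4249, -0.0452, 0.248]
ee_rot: [0.048, 0.999, -0.002, 0.002]
force: [3.3, -7.1, 3.1]
gripper_width: 0.0179
grasp_force: 60.2
CHK t 40.72 F [ 3.01 -7.47  3.35] sd [0.34 0.3  0.33] pos [ 0.4249 -0.0451  0.248 ]
CHK t 40.82 F [ 3.06 -7.37  3.51] sd [0.16 0.45 0.23] pos [ 0.4249 -0.0452  0.248 ]
```

```bash
python3 -m pendant '[[[0,0.0002,0.0001,0,0.1],[0,0.0002,0,0,0.1],[0,0.0001,0,0,0.1],[0,0,0,0,0.1],[0,0,0,0,0.1],[0,0,0,0,0.1],[0,0,0,0,0.1],[0,0,0,0,0.1]]]' ; python3 chk.py -6; python3 chk.py -6
```

```text
t: 41.48
position: [0.425, -0.0449, 0.2479]
ee_rot: [0.048, 0.999, -0.002, 0.002]
force: [3.1, -8.2, 3.5]
gripper_width: 0.0183
grasp_force: 60.2
CHK t 41.58 F [ 3.1  -8.28  3.66] sd [0.14 0.36 0.47] pos [ 0.4249 -0.0449  0.2479]
CHK t 41.68 F [ 2.9  -8.73  3.7 ] sd [0.37 0.39 0.36] pos [ 0.425  -0.0449  0.2479]
```

Contact comes at TCP y of about -0.046. The force along the handle's circle has risen by about 3.7 N, which is about 9 N at the indenter. Now I let go and back off.

```bash
python3 -m pendant '[[[0,0,0,0,0.5],[0,0,0,0,0.5],[0,0,0,0,0.5],[0,0,0,0,0.5],[0,0,0,0,0.5],[0,0,-0.02,0,0.5],[0,0,-0.03,0,0.5],[0,0,-0.035,0,0.5]]]'
python3 -m pendant '[[[0.03,0,-0.01,0,0.5],[0.03,0,0,0,0.5],[0,0,0,0,0.5],[0,0,0,0,0.5],[0,0,0,0,0.5],[0,0,0,0,0.5],[0,0,0,0,0.5],[0,0,0,0,0.5]]]'
python3 - <<'E'
from h import *
for n in ['side','scene']:
    optics.capture(n)
    for q in ['handle','knob','test_block']: print(n,q,place(n,q))
o=r.get_obs(); print(o['t'],o['position'],o['force'])
a=-.0945; th=np.radians(35)
E
```

```text
t: 42.35
position: [0.4231, -0.0427, 0.331]
ee_rot: [0.047, 0.999, 0.0, -0.002]
force: [1.4, -0.0, 1.3]
gripper_width: 0.0426
grasp_force: 0.0
t: 43.02
position: [0.3649, -0.0373, 0.3409]
ee_rot: [0.047, 0.999, 0.0, -0.001]
force: [0.6, -0.4, -0.6]
gripper_width: 0.043
grasp_force: 0.0
side handle [(0.47, [0.4223, -0.0458, 0.2429])]
side knob [(0.48, [0.4865, 0.0278, 0.2434])]
side test_block [(0.9, [0.5017, 0.0897, -0.0005]), (0.87, [0.5385, -0.0367, 0.0636]), (0.53, [0.5254, -0.2087, 0.0005])]
scene handle [(0.71, [0.5087, -0.0723, 0.0004]), (0.46, [0.4216, -0.0465, 0.2424])]
scene knob [(0.25, [0.5085, -0.0697, 0.0004])]
scene test_block [(0.7, [0.523, -0.2047, 0.0011]), (0.66, [0.4986, 0.0906, 0.0018]), (0.54, [0.5387, -0.0348, 0.0709])]
43.4167 [ 0.36442806 -0.03728672  0.34148793] [ 0.18222787 -0.70502827 -0.32889244]
```

The handle stayed at y of about -0.046 where I let it go, the pawl is on its rest, the block has not moved and the robot is clear. I hand the job in.

```bash
python3 -c "
from station import r
print(r.sign_off())"
```

```text
the job is handed in; nothing more can be done
None
```

I handed the job in at about 43 s: the crank was wound about 0.27 rad forward, the pawl laid on its rest, and the indenter wound back on to the block at about 9 N (estimated from the handle force), with the handle released and the robot clear; no verdict came back.

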